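# Slide the flat lid out of its stand and cover the garnish pan

## Task

Cover the mushrooms: the flat blue lid lies sunk in the channel of its wooden stand where its sides cannot be gripped, so first slide it towards the open end of the stand until about a third of it sticks out over the edge, still lying flat in the channel. Then take it by the two long sides of the part that sticks out, carry it to the narrow steel pan and lower it onto the rim before letting go, centred and square so that it covers the pan evenly. Do not let the lid fall to the table, leave the pan where it stands, and do not disturb the tubs, the salt shaker or the timer.

Things in the scene. Friction and masses are not known exactly. Their poses are not given: they have to be found in the camera images.
- lid_stand: pale wooden lid stand, fixed, 200 x 104 mm, 67 mm high. Origin on the table under its centre; x axis along the channel. Open end at x = -100 mm, roughly facing the robot, nothing in front of or under it; closed end at +x (stop's inner face x = +88). Channel floor 60 mm above the table, 66 mm wide; rails and stop 7 mm high. The lid tips off if its centre passes the open end.
- lid: flat blue lid, 170 (x) x 62 (y) x 6 mm, 0.12 kg, at first in the channel, x along the stand's. Origin: centre of its underside. Same either way round. Three round thumb ribs across its top (36 mm along y, 7 wide, 2.5 high, at x = -14, 0, +14): too low to lift by, but shut fingertips lightly pressed on the flat top behind the last rib (x above +20) push it along.
- pan: narrow steel pan, loose, 0.6 kg, 150 (x) x 50 (y) mm, 60 mm high, walls 3 mm, open top, three brown mushrooms inside, below the rim. Origin: centre of its underside, z up, x along its length. The lid on its rim overhangs it 10 mm at each end and 6 mm at each long side; either way round will do.
- white_tub: white round tub, 120 mm across, 72 mm high, bystander at the back; origin under its centre
- small_tub: second white round tub, 120 mm across, 72 mm high, bystander at the back; origin under its centre
- salt_shaker: white salt shaker, 62 mm across, 127 mm high, bystander at the back; origin under its centre
- timer: red and white kitchen timer, 62 mm across, 54 mm high, bystander at the near right; origin under its centre
There are look-alikes about, which are no part of the job. Of the things like the lid, leave any that is red; of the rest the smaller one is meant.

How it is judged:
By the outcome, as a careful person would: the job done as asked, in the order asked, and still so for the second after the job is handed in, with the robot touching nothing.
It also fails if it takes over 64 s, if anything falls off the work surface, if the arm or the gripper's body presses on something with over 40 N, if the wrist force passes 120 N, or if a joint passes its speed limit or range.

## Robot

A 6-joint arm with a two-finger parallel gripper is mounted at the origin on a cart in front of the work surface, level with it; the furniture and walls round the work are solid. World frame = base frame: x ahead of the robot, y to its left, z up, the work surface at z = 0. Lengths are in m, angles in degrees, forces in N, time in s.
With the tool pointing down it reaches from about 0.3 to 0.825 m from the base axis. Payload 5.4 kg.
Tool frame: the origin (TCP) lies midway between the tips of the shut fingers; the grasp point (between the pads) lies grip_depth behind it (grip_depth is the distance from the TCP to the grasp point, in m); z points along the fingers, x is the direction in which the jaws open and shut, and the axes are right-handed (so a half turn about z gives the same grasp; the last joint's range is limited). The gripper opens to 92 mm and grips with 3 to 60 N. Pads are 20 mm wide; open, the fingers measure 128 mm over their backs; the gripper's body (75 mm by 189 mm) begins 69 mm behind the grasp point.
Start: joints at [-81.939, 9.076, 91.501, -0, 79.423, -12.038], TCP at [0.198, -0.54, 0.215] pointing down, gripper open.
Joint ranges: [-166.64, 166.64], [-54.1, 131.32], [10.49, 154.53], [-73.88, 253.88], [9.74, 151.15], [-171.62, 171.62]. Speed limits (degrees/s): [147.25, 147.25, 180, 180, 180, 180].

## Interface

Orientations are given as [roll, pitch, yaw] about the fixed x, y, z axes, in that order (R = Rz(yaw) Ry(pitch) Rx(roll)).
In Python, from plant import get_state, grab_frame, finish_job, grip_depth gives the robot as it stands. The module is installed in compiled form; this text tells all that it offers.
- The arm moves only by the tool apply_moves, never from a script. Its argument "increments" is a list of rows, each an object of numbers: "dx", "dy", "dz": the shift along the world's x, y, z in m; "ax", "ay", "az": the turn, a rotation vector about the world's x, y, z in degrees; "claw": the opening, from 0 (shut) to 1 (fully open). A call has 1 to 10 rows; each row is the pose to reach, as a shift and turn from the pose measured when the call began; what a row does not reach only later rows make up. A row lasts 1/12 s, in which the tool goes at most 41.7 mm and 7.16 degrees, less where a joint would pass 70% of its speed; a pose out of reach is approached as far as the arm can. A call with a gripper value outside its range is refused whole. The fingers move at their own pace and stop on an object; "newtons" is the grip in N (left out, the last holds). Time passes only in rows, so rows that repeat a pose let the fingers close. It gives the time, the measured TCP pose, the force and the opening at its end, in the units of the state.
- get_state(): the state, without advancing time (a new reading comes with each control period).
- grab_frame(name): name is "scene" or "top" or "wrist"; returns a dict with "img" (384x512x3 uint8, red, green, blue), "intrinsics" (3x3 intrinsics, pixels), "distortion" ([k1, k2, p1, p2, k3] as OpenCV has them; the pictures are not rectified), "pose" (4x4, takes a point from camera to world coordinates); the wrist camera has in their place "tool_from_camera" (4x4, takes a point from camera to tool coordinates, whose origin is the TCP and whose axes are the tool frame's). Camera axes: x right, y down, z forward; pixel columns grow to the right and rows downward; lengths in m; the calibration is good to about 2 mm. A picture is of the moment at which its call begins: read the wrist's pose just before it. There is no depth.
- finish_job(): hands the job in, once; it reports no verdict.
The state is a dict: "clock": time; "joint_positions": joint angles; "joint_vel": joint speeds; "joint_efforts": joint torques, N m; "tcp_pos": TCP position; "tcp_rot": TCP orientation; "force": force on the tool from outside, world axes, zero at the start; "moment": the same for the moment, N m; "grip_width": finger opening in m.
Only numpy, scipy, OpenCV 4.12 (cv2) and the standard library are available. Lean on these libraries where they do the work, as an engineer would, in place of code of your own. Each camera call takes 0.05 s, during which the arm holds its last target.

## Working session

There is one attempt and no reset: what is moved stays moved. The work goes in short steps, Python scripts to look and compute and a tool call to move; the robot and the scene stay as the last step left them, time stands still between calls to the robot, and variables do not carry over. Pictures are saved under pics/ and viewed, and the job is handed in when it is done.

Besides the shell and the picture viewer there is one more tool, called as a command line: name --argument value ..., lists and objects as JSON in quotes. apply_moves: Moves the arm, as the interface text tells. Its arguments: {"type":"object","properties":{"increments":{"type":"array","items":{"type":"object","properties":{"dx":{"type":"number"},"dy":{"type":"number"},"dz":{"type":"number"},"ax":{"type":"number"},"ay":{"type":"number"},"az":{"type":"number"},"claw":{"type":"number"}}}},"newtons":{"type":"number"}},"required":["increments"]}

```bash
mkdir -p pics
cat > h.py <<'E'
import numpy as np, cv2
from plant import get_state, grab_frame, grip_depth
def save(n,img): cv2.imwrite('pics/'+n,img[...,::-1])
def ray(f,uv,T=None):
    p=cv2.undistortPoints(np.array(uv,float).reshape(-1,1,2),np.array(f['intrinsics']),np.array(f['distortion'])).reshape(-1,2)
    d=np.c_[p,np.ones(len(p))]; T=np.array(f['pose']) if T is None else T
    return T[:3,3], d@T[:3,:3].T
def plane(f,uv,z,T=None):
    o,d=ray(f,uv,T); return o+d*((z-o[2])/d[:,2])[:,None]
E
python3 - <<'E'
from h import *
print(get_state(),grip_depth)
for n in('scene','top'):
    f=grab_frame(n); save(n+'0.png',f['img']); np.save(n+'0.npy',f,allow_pickle=True); print(f['pose'],f['intrinsics'])
E
```

```text
{'clock': 0.0, 'joint_positions': array([-8.19366713e+01,  9.11280965e+00,  9.15706671e+01, -3.41934392e-04,
        7.94241352e+01, -1.20393395e+01]), 'joint_vel': array([-0.00021177,  0.03491277, -0.00236509, -0.0172555 ,  0.07678676,
        0.02546357]), 'joint_efforts': array([-8.56923216e-04, -3.85562325e+01, -3.22111416e+01,  7.01080053e-02,
        3.78755853e-02, -1.46533703e-04]), 'tcp_pos': array([ 0.1975042 , -0.5393513 ,  0.21363054]), 'tcp_rot': array([-1.79977883e+02,  1.05315072e-01, -6.98972484e+01]), 'force': array([-0.25018688, -0.80549129, -0.5439998 ]), 'moment': array([-0.01188218, -0.00955634,  0.01291889]), 'grip_width': 0.09201845548674609} 0.0187
[[-0.60579501 -0.57102664  0.55402254 -0.17746317]
 [-0.79538214  0.45170917 -0.4041362   0.48827666]
 [-0.01948453 -0.68548333 -0.72782756  1.05124236]
 [ 0.          0.          0.          1.        ]] [[425.66701248   0.         250.91627146]
 [  0.         425.66701248 184.09323822]
 [  0.           0.           1.        ]]
[[ 0.00382434 -0.99593636  0.08997854  0.46164539]
 [-0.99996879 -0.00443084 -0.00654168 -0.0586656 ]
 [ 0.00691378 -0.08995072 -0.99592222  1.40339445]
 [ 0.          0.          0.          1.        ]] [[432.68099612   0.         258.36550211]
 [  0.         432.68099612 187.90780636]
 [  0.           0.           1.        ]]
```

View pics/scene0.png

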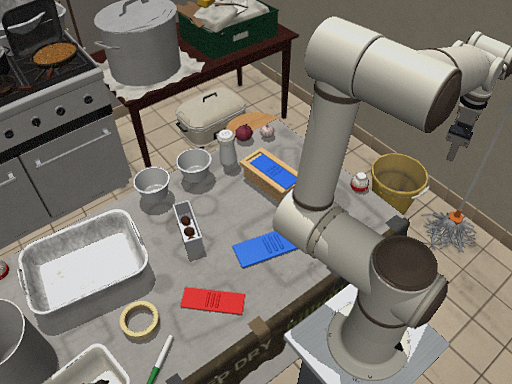

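View pics/top0.png

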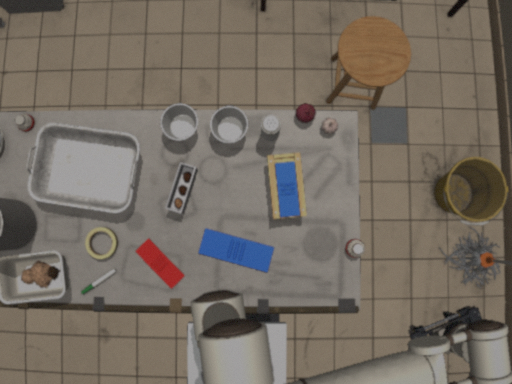

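Candidates for the lid: blue in the stand at top (287,188), a larger blue one on the table at (236,250), and a red one at (160,262). The one in the stand fits because it is the smaller blue one and lies in the wooden channel. I'll confirm that in a crop and measure.

Run:
```python
from h import *
f=np.load('top0.npy',allow_pickle=True).item(); im=f['img']; g=np.load('scene0.npy',allow_pickle=True).item()
c=cv2.resize(im[95:285,140:340],None,fx=4,fy=4,interpolation=cv2.INTER_CUBIC)[:600*1]
c=cv2.resize(im[140:230,150:320],None,fx=4.6,fy=4.6,interpolation=cv2.INTER_CUBIC); save('crop.png',c)
hsv=cv2.cvtColor(im,cv2.COLOR_RGB2HSV)
m=cv2.inRange(hsv,(100,120,80),(125,255,255))
def rep(f,m,z,name):
    cs,_=cv2.findContours(m,cv2.RETR_EXTERNAL,cv2.CHAIN_APPROX_NONE)
    for k in cs:
        if cv2.contourArea(k)<150: continue
        P=plane(f,k.reshape(-1,2),z)[:,:2]
        M=cv2.moments(k); cp=plane(f,[[M['m10']/M['m00'],M['m01']/M['m00']]],z)[0]
        print(name,cv2.contourArea(k),k.reshape(-1,2).mean(0),'cen',cp,cv2.minAreaRect((P*1000).astype(np.float32)))
rep(f,m,.066,'blue top')
h2=cv2.cvtColor(g['img'],cv2.COLOR_RGB2HSV)
rep(g,cv2.inRange(h2,(100,120,80),(125,255,255)),.066,'blue scene')
w=cv2.inRange(hsv,(12,70,110),(28,255,255)); w[:140]=0;w[230:]=0;w[:,:255]=0;w[:,320:]=0
rep(f,cv2.morphologyEx(w|m*(w*0+1) if 0 else w,cv2.MORPH_CLOSE,np.ones((3,3),np.uint8)),.067,'wood')
s=cv2.resize(g['img'][110:270,120:320],None,fx=4,fy=3.75,interpolation=cv2.INTER_CUBIC); save('crops.png',s)
```

```text
blue top 1709.0 [235.94444444 250.02777778] cen [0.39068256 0.0010944  0.066     ] ((390.67620849609375, 1.288818359375), (217.91854858398438, 77.83966827392578), 74.84822845458984)
blue top 909.5 [287.01459854 189.17518248] cen [ 0.57981229 -0.15660699  0.066     ] ((580.0763549804688, -156.2819366455078), (164.5398406982422, 58.454261779785156), 5.464444637298584)
blue scene 1218.5 [262.37588652 248.64539007] cen [0.35779259 0.06664286 0.066     ] ((357.6781005859375, 57.98680114746094), (165.38070678710938, 80.7164535522461), 74.55420684814453)
blue scene 628.5 [273.69473684 170.82105263] cen [ 0.57220457 -0.15396845  0.066     ] ((574.6939697265625, -154.37611389160156), (168.1437225341797, 61.3413200378418), 5.7042412757873535)
wood 751.0 [286.03355705 182.82214765] cen [ 0.6066063  -0.14851595  0.067     ] ((591.166015625, -153.61990356445312), (198.6382293701172, 103.68757629394531), 5.160758018493652)
```

View pics/crop.png

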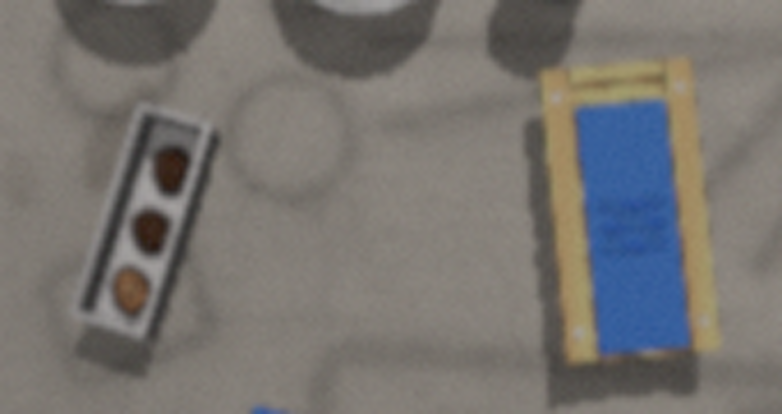

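View pics/crops.png

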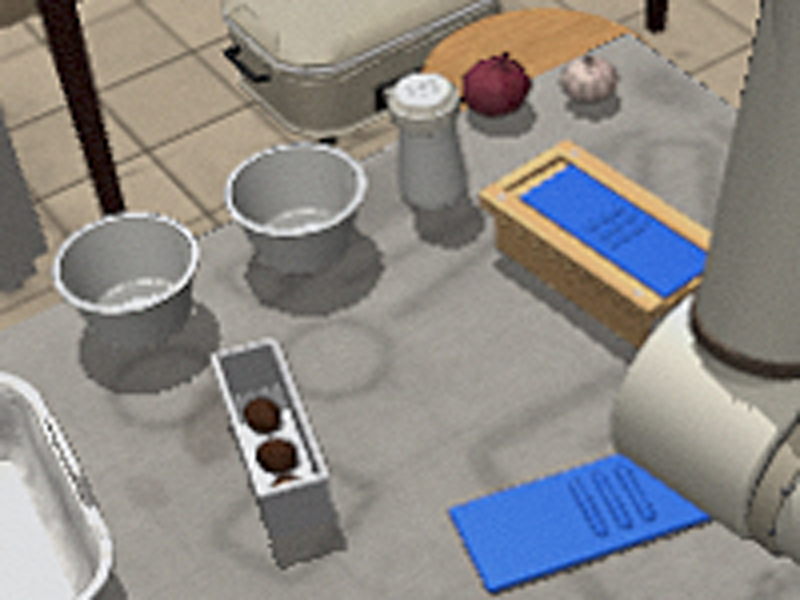

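Confirmed: the smaller blue lid sits in the stand, with the open end towards the robot. The stand centre is about (0.591,-0.154) at yaw about 5.3°. Next I'll move above it with the fingers shut and look with the wrist camera.

apply_moves --increments '[{"dx": 0.02,"dy": 0.02,"dz": 0.01,"claw": 0},{"dx": 0.045,"dy": 0.045,"dz": 0.02,"az": -2,"claw": 0},{"dx": 0.07,"dy": 0.07,"dz": 0.03,"az": -4,"claw": 0},{"dx": 0.095,"dy": 0.095,"dz": 0.04,"az": -6,"claw": 0},{"dx": 0.12,"dy": 0.12,"dz": 0.04,"az": -8,"claw": 0},{"dx": 0.145,"dy": 0.145,"dz": 0.04,"az": -10,"claw": 0},{"dx": 0.17,"dy": 0.17,"dz": 0.04,"az": -12,"claw": 0},{"dx": 0.195,"dy": 0.195,"dz": 0.04,"az": -14,"claw": 0},{"dx": 0.22,"dy": 0.22,"dz": 0.04,"az": -14.8,"claw": 0},{"dx": 0.245,"dy": 0.245,"dz": 0.04,"az": -14.8,"claw": 0}]'

```text
validation failed for argument at $.in...
```

Run:
```python
from h import *
s=get_state();print(s['clock'],s['tcp_pos'],s['tcp_rot'],s['joint_positions'],s['joint_vel'])
f=np.load('top0.npy',allow_pickle=True).item(); print(plane(f,[[270,125]],.127),plane(f,[[181,189]],.06),plane(f,[[355,247]],.054),plane(f,[[229,118],[180,118]],.072))
```

```text
0.1 [ 0.19750476 -0.53941348  0.21372985] [-1.79980716e+02  9.54852386e-02 -6.98980041e+01] [-8.19370913e+01  9.10921420e+00  9.15633367e+01 -1.07447673e-03
  7.94248565e+01 -1.20388730e+01] [ 0.06391124  0.00092708 -0.16296078  0.00774428  0.08907149 -0.01900597]
[[ 0.76722844 -0.10134043  0.127     ]] [[0.57851498 0.1742372  0.06      ]] [[ 0.39960813 -0.37002964  0.054     ]] [[0.80230147 0.02580033 0.072     ]
 [0.80218789 0.18056993 0.072     ]]
```

apply_moves --increments '[{"dx": 0.02,"dy": 0.02,"dz": 0.01,"ax": 0,"ay": 0,"az": 0,"claw": 0}]'

```text
clock: 0.18
tcp_pos: [0.2148, -0.5201, 0.2212]
tcp_rot: [180.0, 0.3, -70.1]
force: [0.6, 0.1, -0.9]
grip_width: 0.0872
```

apply_moves --increments '[{"dx": 0.025,"dy": 0.025,"dz": 0.01,"ax": 0,"ay": 0,"az": -2,"claw": 0},{"dx": 0.05,"dy": 0.05,"dz": 0.02,"ax": 0,"ay": 0,"az": -4,"claw": 0},{"dx": 0.075,"dy": 0.075,"dz": 0.03,"ax": 0,"ay": 0,"az": -6,"claw": 0},{"dx": 0.1,"dy": 0.1,"dz": 0.03,"ax": 0,"ay": 0,"az": -8,"claw": 0},{"dx": 0.125,"dy": 0.125,"dz": 0.03,"ax": 0,"ay": 0,"az": -10,"claw": 0},{"dx": 0.15,"dy": 0.15,"dz": 0.03,"ax": 0,"ay": 0,"az": -12,"claw": 0},{"dx": 0.175,"dy": 0.175,"dz": 0.03,"ax": 0,"ay": 0,"az": -14,"claw": 0},{"dx": 0.2,"dy": 0.2,"dz": 0.03,"ax": 0,"ay": 0,"az": -14.6,"claw": 0},{"dx": 0.225,"dy": 0.225,"dz": 0.03,"ax": 0,"ay": 0,"az": -14.6,"claw": 0},{"dx": 0.25,"dy": 0.25,"dz": 0.03,"ax": 0,"ay": 0,"az": -14.6,"claw": 0}]'

```text
clock: 1.02
tcp_pos: [0.4656, -0.2684, 0.2508]
tcp_rot: [179.9, 0.3, -84.7]
force: [-0.5, -1.0, 0.7]
grip_width: 0.0205
```

apply_moves --increments '[{"dx": 0.025,"dy": 0.023,"dz": 0,"ax": 0,"ay": 0,"az": 0,"claw": 0},{"dx": 0.05,"dy": 0.046,"dz": 0,"ax": 0,"ay": 0,"az": 0,"claw": 0},{"dx": 0.075,"dy": 0.069,"dz": 0,"ax": 0,"ay": 0,"az": 0,"claw": 0},{"dx": 0.1,"dy": 0.092,"dz": 0,"ax": 0,"ay": 0,"az": 0,"claw": 0},{"dx": 0.12,"dy": 0.112,"dz": 0,"ax": 0,"ay": 0,"az": 0,"claw": 0},{"dx": 0.12,"dy": 0.112,"dz": 0,"ax": 0,"ay": 0,"az": 0,"claw": 0},{"dx": 0.12,"dy": 0.112,"dz": 0,"ax": 0,"ay": 0,"az": 0,"claw": 0}]'

```text
clock: 1.6
tcp_pos: [0.5858, -0.1553, 0.25]
tcp_rot: [179.9, 0.4, -84.6]
force: [-0.4, -0.5, 0.8]
grip_width: 0.0006
```

```bash
cat >> h.py <<'E'
from scipy.spatial.transform import Rotation as Rn
def wrist(n):
    s=get_state(); f=grab_frame('wrist')
    W=np.eye(4); W[:3,:3]=Rn.from_euler('xyz',s['tcp_rot'],degrees=True).as_matrix(); W[:3,3]=s['tcp_pos']
    f['pose']=W@np.array(f['tool_from_camera']); save(n+'.png',f['img']); np.save(n+'.npy',f,allow_pickle=True)
    print(s['clock'],s['tcp_pos'],s['tcp_rot'],s['force']); return f
E
python3 - <<'E'
from h import *
f=wrist('w1'); print(f['tool_from_camera'],f['intrinsics'])
E
```

```text
1.6 [ 0.58579406 -0.15531191  0.25003781] [179.85184539   0.35576598 -84.58949221] [-0.37197078 -0.46521329  0.75025742]
[[ 9.99999944e-01  3.34886661e-04  1.35464542e-05 -9.78129871e-05]
 [-3.28298205e-04  9.70587827e-01  2.40747090e-01 -6.62887504e-02]
 [ 6.74749655e-05 -2.40747081e-01  9.70587883e-01 -1.69265717e-01]
 [ 0.00000000e+00  0.00000000e+00  0.00000000e+00  1.00000000e+00]] [[299.33382474   0.         255.10902804]
 [  0.         299.33382474 199.9698865 ]
 [  0.           0.           1.        ]]
```

View pics/w1.png

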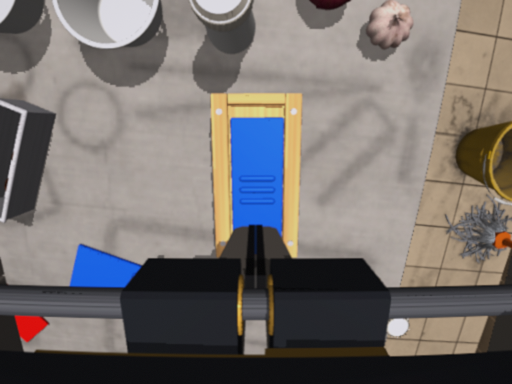

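The wrist view shows the lid at columns 231–283 with its far edge at row 118, the ribs at rows 178/189/201, and the stand's far corners at (212,94) and (301,94). Now I'll compute positions.

Run:
```python
from h import *
f=np.load('w1.npy',allow_pickle=True).item()
c=cv2.resize(f['img'][85:260,195:320],None,fx=4,fy=3.4,interpolation=cv2.INTER_CUBIC);save('w1c.png',c)
hsv=cv2.cvtColor(f['img'],cv2.COLOR_RGB2HSV); m=cv2.inRange(hsv,(100,120,60),(125,255,255)); 
L=[];R=[]
for v in (130,150,215):
    u=np.where(m[v,200:320])[0]+200; L.append((u[0]-.5,v));R.append((u[-1]+.5,v))
PL=plane(f,L,.066);PR=plane(f,R,.066);print(PL[:,:2],PR[:,:2])
v=np.where(m[:,257])[0];print(v[0]);print('far edge',plane(f,[[257,v[0]-.5]],.066))
print('ribs',plane(f,[[257,178],[257,189],[257,201]],.0685))
print('stand far corners',plane(f,[[211.5,94],[301.5,94]],.067))
for P in(PL,PR): d=P[0]-P[-1];print(np.degrees(np.arctan2(d[1],d[0])))
```

```text
[[ 0.64402286 -0.12002188]
 [ 0.62118047 -0.12177401]
 [ 0.54223749 -0.13020114]] [[ 0.64981851 -0.18083491]
 [ 0.62697037 -0.18231413]
 [ 0.54806382 -0.19030446]]
118
far edge [[ 0.66081662 -0.14910253  0.066     ]]
ribs [[ 0.59152552 -0.15578763  0.0685    ]
 [ 0.5782553  -0.15706896  0.0685    ]
 [ 0.56350608 -0.15849349  0.0685    ]]
stand far corners [[ 0.68165106 -0.09575039  0.067     ]
 [ 0.69116521 -0.19631635  0.067     ]]
5.710998090651356
5.316775259781167
```

View pics/w1c.png

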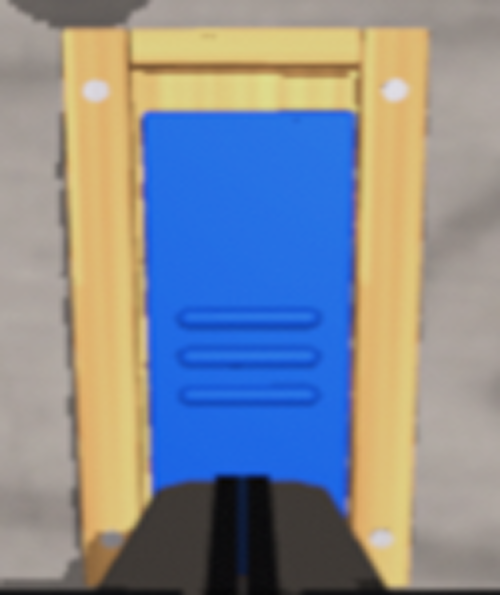

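apply_moves --increments '[{"dx": 0.024,"dy": 0.0015,"dz": -0.025,"ax": 0,"ay": 0,"az": 0,"claw": 0},{"dx": 0.024,"dy": 0.0015,"dz": -0.055,"ax": 0,"ay": 0,"az": 0,"claw": 0},{"dx": 0.024,"dy": 0.0015,"dz": -0.085,"ax": 0,"ay": 0,"az": 0,"claw": 0},{"dx": 0.024,"dy": 0.0015,"dz": -0.115,"ax": 0,"ay": 0,"az": 0,"claw": 0},{"dx": 0.024,"dy": 0.0015,"dz": -0.14,"ax": 0,"ay": 0,"az": 0,"claw": 0},{"dx": 0.024,"dy": 0.0015,"dz": -0.16,"ax": 0,"ay": 0,"az": 0,"claw": 0},{"dx": 0.024,"dy": 0.0015,"dz": -0.173,"ax": 0,"ay": 0,"az": 0,"claw": 0},{"dx": 0.024,"dy": 0.0015,"dz": -0.176,"ax": 0,"ay": 0,"az": 0,"claw": 0},{"dx": 0.024,"dy": 0.0015,"dz": -0.176,"ax": 0,"ay": 0,"az": 0,"claw": 0},{"dx": 0.024,"dy": 0.0015,"dz": -0.176,"ax": 0,"ay": 0,"az": 0,"claw": 0}]'

```text
clock: 2.48
tcp_pos: [0.6099, -0.1557, 0.0757]
tcp_rot: [180.0, 0.3, -84.7]
force: [1.0, -0.1, 1.1]
grip_width: 0.0004
```

Run:
```python
from h import *
f=wrist('w2'); save('w2c.png',cv2.resize(f['img'][60:384,100:400],None,fx=1.8,fy=1.8))
g=grab_frame('scene');save('s2c.png',cv2.resize(g['img'][120:220,200:340],None,fx=5,fy=5))
```

```text
2.4833 [ 0.60989025 -0.15572028  0.07569036] [179.95920338   0.27075301 -84.72323815] [ 1.01577783 -0.09767639  1.0771508 ]
```

View pics/w2c.png

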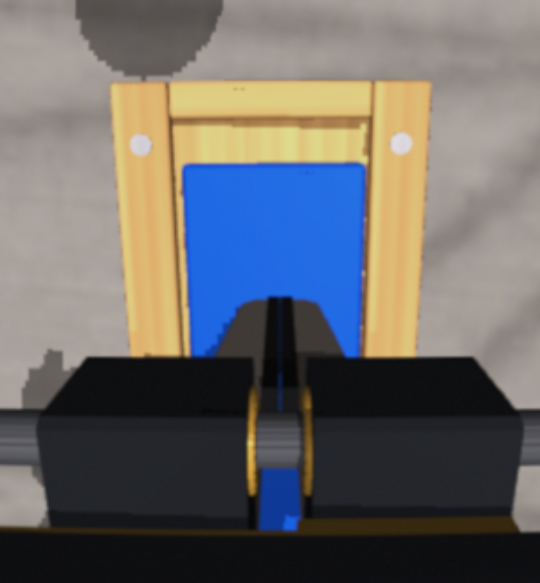

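View pics/s2c.png

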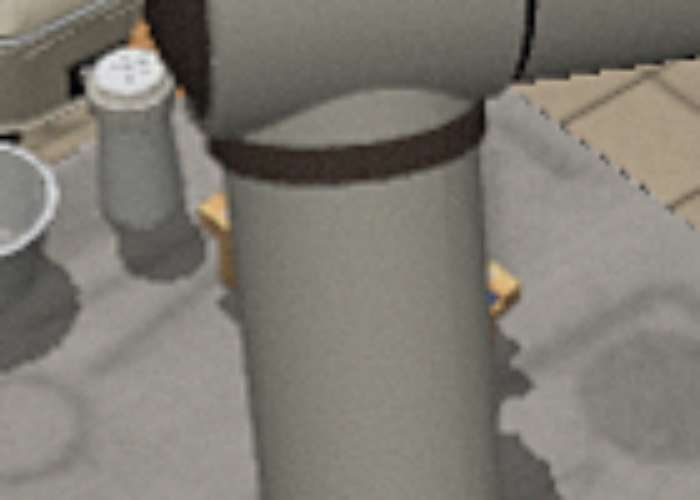

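The fingertips are 10 mm above the flat top behind the ribs, centred in the channel. I'll lower gently.

apply_moves --increments '[{"dx": 0,"dy": 0.001,"dz": -0.003,"ax": 0,"ay": 0,"az": 0,"claw": 0},{"dx": 0,"dy": 0.001,"dz": -0.006,"ax": 0,"ay": 0,"az": 0,"claw": 0},{"dx": 0,"dy": 0.001,"dz": -0.008,"ax": 0,"ay": 0,"az": 0,"claw": 0},{"dx": 0,"dy": 0.001,"dz": -0.009,"ax": 0,"ay": 0,"az": 0,"claw": 0},{"dx": 0,"dy": 0.001,"dz": -0.009,"ax": 0,"ay": 0,"az": 0,"claw": 0}]'

```text
clock: 3.0
tcp_pos: [0.6101, -0.1544, 0.0668]
tcp_rot: [180.0, 0.3, -84.7]
force: [-0.1, 0.4, -0.4]
grip_width: 0.0002
```

apply_moves --increments '[{"dx": 0,"dy": 0,"dz": -0.0005,"ax": 0,"ay": 0,"az": 0,"claw": 0},{"dx": 0,"dy": 0,"dz": -0.001,"ax": 0,"ay": 0,"az": 0,"claw": 0},{"dx": 0,"dy": 0,"dz": -0.001,"ax": 0,"ay": 0,"az": 0,"claw": 0}]'

```text
clock: 3.25
tcp_pos: [0.6103, -0.1544, 0.0664]
tcp_rot: [180.0, 0.3, -84.7]
force: [-1.9, 0.6, 4.1]
grip_width: 0.0004
```

apply_moves --increments '[{"dx": -0.002,"dy": -0.0002,"dz": -0.0006,"ax": 0,"ay": 0,"az": 0,"claw": 0},{"dx": -0.006,"dy": -0.0006,"dz": -0.0006,"ax": 0,"ay": 0,"az": 0,"claw": 0},{"dx": -0.01,"dy": -0.001,"dz": -0.0006,"ax": 0,"ay": 0,"az": 0,"claw": 0},{"dx": -0.014,"dy": -0.0013,"dz": -0.0006,"ax": 0,"ay": 0,"az": 0,"claw": 0},{"dx": -0.018,"dy": -0.0017,"dz": -0.0006,"ax": 0,"ay": 0,"az": 0,"claw": 0},{"dx": -0.022,"dy": -0.0021,"dz": -0.0006,"ax": 0,"ay": 0,"az": 0,"claw": 0},{"dx": -0.026,"dy": -0.0025,"dz": -0.0006,"ax": 0,"ay": 0,"az": 0,"claw": 0},{"dx": -0.03,"dy": -0.0028,"dz": -0.0006,"ax": 0,"ay": 0,"az": 0,"claw": 0},{"dx": -0.03,"dy": -0.0028,"dz": -0.0006,"ax": 0,"ay": 0,"az": 0,"claw": 0}]'

```text
clock: 4.0
tcp_pos: [0.5799, -0.1575, 0.0664]
tcp_rot: [-180.0, 0.2, -84.7]
force: [2.1, -0.2, 6.1]
grip_width: 0.0001
```

Run:
```python
from h import *
f=wrist('w3'); save('w3c.png',cv2.resize(f['img'][60:384,100:400],None,fx=1.8,fy=1.8))
hsv=cv2.cvtColor(f['img'],cv2.COLOR_RGB2HSV); m=cv2.inRange(hsv,(100,120,60),(125,255,255))
v=np.where(m[:240,257])[0];print(v[0],plane(f,[[257,v[0]-.5]],.066))
```

```text
4.0 [ 0.57993863 -0.15754419  0.06639272] [-179.99074206    0.22300992  -84.69770563] [ 2.12449756 -0.23911927  6.08177039]
144 [[ 0.63650515 -0.15324744  0.066     ]]
```

View pics/w3c.png

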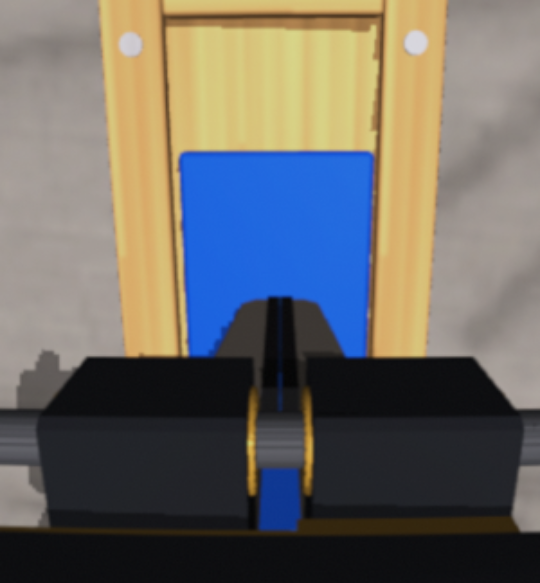

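The lid moved about 25 mm and the fingers are now against the rib, with it still flat and straight. I'll push about 34 mm more.

apply_moves --increments '[{"dx": -0.003,"dy": -0.0003,"dz": -0.0005,"ax": 0,"ay": 0,"az": 0,"claw": 0},{"dx": -0.007,"dy": -0.0007,"dz": -0.0005,"ax": 0,"ay": 0,"az": 0,"claw": 0},{"dx": -0.011,"dy": -0.001,"dz": -0.0005,"ax": 0,"ay": 0,"az": 0,"claw": 0},{"dx": -0.015,"dy": -0.0014,"dz": -0.0005,"ax": 0,"ay": 0,"az": 0,"claw": 0},{"dx": -0.019,"dy": -0.0018,"dz": -0.0005,"ax": 0,"ay": 0,"az": 0,"claw": 0},{"dx": -0.023,"dy": -0.0022,"dz": -0.0005,"ax": 0,"ay": 0,"az": 0,"claw": 0},{"dx": -0.027,"dy": -0.0026,"dz": -0.0005,"ax": 0,"ay": 0,"az": 0,"claw": 0},{"dx": -0.031,"dy": -0.0029,"dz": -0.0005,"ax": 0,"ay": 0,"az": 0,"claw": 0},{"dx": -0.034,"dy": -0.0032,"dz": -0.0005,"ax": 0,"ay": 0,"az": 0,"claw": 0},{"dx": -0.034,"dy": -0.0032,"dz": -0.0005,"ax": 0,"ay": 0,"az": 0,"claw": 0}]'

```text
clock: 4.88
tcp_pos: [0.5456, -0.161, 0.0664]
tcp_rot: [-180.0, 0.2, -84.7]
force: [2.3, 0.5, 5.9]
grip_width: 0.0006
```

Run:
```python
from h import *
f=wrist('w4'); save('w4c.png',cv2.resize(f['img'][20:384,100:400],None,fx=1.6,fy=1.6))
hsv=cv2.cvtColor(f['img'],cv2.COLOR_RGB2HSV); m=cv2.inRange(hsv,(100,120,60),(125,255,255))
v=np.where(m[:240,257])[0];print(v[0],plane(f,[[257,v[0]-.5]],.066))
t=grab_frame('top');save('t4c.png',cv2.resize(t['img'][120:290,150:330],None,fx=3.5,fy=3.5))
```

```text
4.8833 [ 0.54564764 -0.1609805   0.06636079] [-179.98569486    0.20243128  -84.70728509] [2.26400524 0.51324009 5.89712708]
144 [[ 0.60221626 -0.15669295  0.066     ]]
```

View pics/w4c.png

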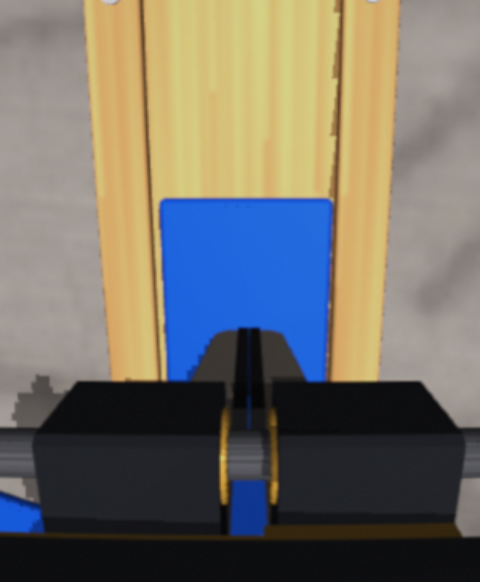

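View pics/t4c.png

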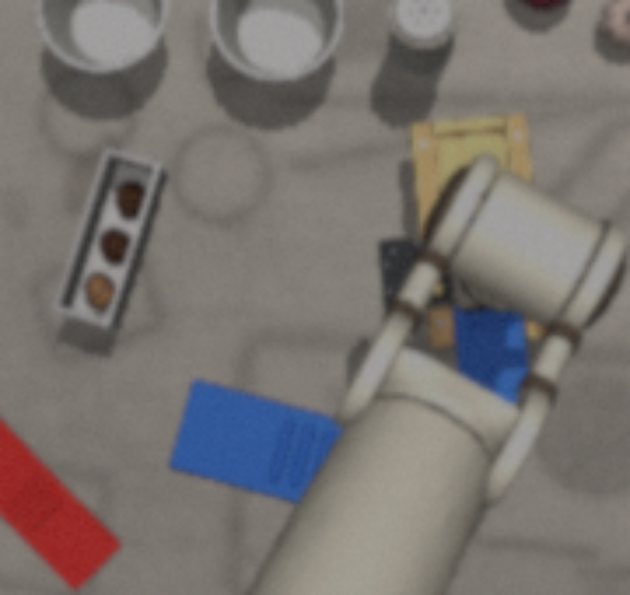

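About 55 mm sticks out, which is a third. I'll lift, retreat towards the robot with the claw open, and look.

apply_moves --increments '[{"dx": 0,"dy": 0,"dz": 0.015,"ax": 0,"ay": 0,"az": 0,"claw": 0},{"dx": 0,"dy": 0,"dz": 0.04,"ax": 0,"ay": 0,"az": 0,"claw": 0},{"dx": -0.02,"dy": -0.003,"dz": 0.07,"ax": 0,"ay": 0,"az": 0,"claw": 0.3},{"dx": -0.05,"dy": -0.005,"dz": 0.1,"ax": 0,"ay": 0,"az": 0,"claw": 1},{"dx": -0.08,"dy": -0.008,"dz": 0.12,"ax": 0,"ay": 0,"az": 0,"claw": 1},{"dx": -0.11,"dy": -0.011,"dz": 0.134,"ax": 0,"ay": 0,"az": 0,"claw": 1},{"dx": -0.13,"dy": -0.013,"dz": 0.134,"ax": 0,"ay": 0,"az": 0,"claw": 1},{"dx": -0.13,"dy": -0.013,"dz": 0.134,"ax": 0,"ay": 0,"az": 0,"claw": 1},{"dx": -0.13,"dy": -0.013,"dz": 0.134,"ax": 0,"ay": 0,"az": 0,"claw": 1}]'

```text
clock: 5.73
tcp_pos: [0.414, -0.1734, 0.1991]
tcp_rot: [179.8, 0.3, -84.8]
force: [-0.5, -0.1, -0.8]
grip_width: 0.0449
```

Run:
```python
from h import *
f=wrist('w5')
hsv=cv2.cvtColor(f['img'],cv2.COLOR_RGB2HSV); m=cv2.inRange(hsv,(100,120,50),(125,255,255)); m[:,:150]=0; m[:,400:]=0
cv2.imwrite('pics/m5.png',m)
```

```text
5.7333 [ 0.41395134 -0.17344369  0.19908182] [179.84115429   0.31134346 -84.78274676] [-0.52746559 -0.06898533 -0.77079369]
```

View pics/w5.png

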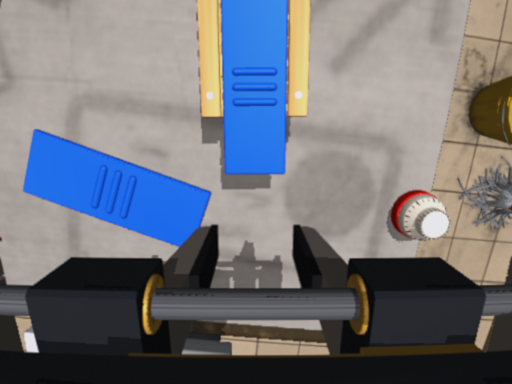

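The lid sticks out between rows 116 and 174, columns 223–285, still flat. Measuring its edges.

Run:
```python
from h import *
f=np.load('w5.npy',allow_pickle=True).item()
hsv=cv2.cvtColor(f['img'],cv2.COLOR_RGB2HSV); m=cv2.inRange(hsv,(100,120,50),(125,255,255)); m[:,:215]=0; m[:,300:]=0; m[190:]=0
vs=np.arange(20,168,6); L=[];R=[]
for v in vs:
    u=np.where(m[v])[0]; L.append((u[0]-.5,v));R.append((u[-1]+.5,v))
PL=plane(f,L,.066)[:,:2];PR=plane(f,R,.066)[:,:2]
a=np.polyfit(PL[:,0],PL[:,1],1);b=np.polyfit(PR[:,0],PR[:,1],1);c=(a+b)/2
print('yaw',np.degrees(np.arctan([a[0],b[0],c[0]])),'width',(np.polyval(a,.46)-np.polyval(b,.46))*np.cos(np.arctan(c[0])))
us=np.arange(232,278,5); E=[(u,np.where(m[:,u])[0][-1]+.5) for u in us]; PE=plane(f,E,.066)[:,:2]
print('near edge',PE.mean(0),E[0],E[-1])
print('ribs',plane(f,[[254,71.5],[254,87],[254,101.5]],.0685)[:,:2])
print('stand end',plane(f,[[210,116],[298,116]],.067)[:,:2])
for x in(.44,.46,.5173): print(x,np.polyval(c,x))
# pan from top
t=np.load('top0.npy',allow_pickle=True).item()
save('pan.png',cv2.resize(t['img'][155:220,155:205],None,fx=9,fy=9,interpolation=cv2.INTER_CUBIC))
```

```text
yaw [5.05699784 5.49050006 5.27382464] width 0.06118014114766786
near edge [ 0.43246111 -0.17030004] (np.int64(232), np.float64(173.5)) (np.int64(277), np.float64(173.5))
ribs [[ 0.52942296 -0.16100767]
 [ 0.51552026 -0.16227151]
 [ 0.50229255 -0.16347367]]
stand end [[ 0.48506585 -0.12194603]
 [ 0.49286631 -0.20732066]]
0.44 -0.1694751513009547
0.46 -0.16762902256230527
0.5173 -0.16233986372607462
```

View pics/pan.png

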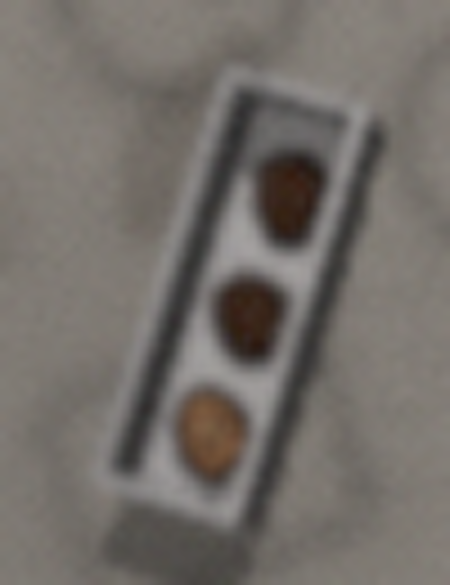

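apply_moves --increments '[{"dx": 0.02,"dy": 0.0025,"dz": 0,"ax": 0,"ay": 0,"az": 0,"claw": 1},{"dx": 0.04,"dy": 0.005,"dz": -0.01,"ax": 0,"ay": 0,"az": 0,"claw": 1},{"dx": 0.0534,"dy": 0.0065,"dz": -0.03,"ax": 0,"ay": 0,"az": 0,"claw": 1},{"dx": 0.0534,"dy": 0.0065,"dz": -0.06,"ax": 0,"ay": 0,"az": 0,"claw": 1},{"dx": 0.0534,"dy": 0.0065,"dz": -0.08,"ax": 0,"ay": 0,"az": 0,"claw": 1},{"dx": 0.0534,"dy": 0.0065,"dz": -0.09,"ax": 0,"ay": 0,"az": 0,"claw": 1},{"dx": 0.0534,"dy": 0.0065,"dz": -0.09,"ax": 0,"ay": 0,"az": 0,"claw": 1},{"dx": 0.0534,"dy": 0.0065,"dz": -0.09,"ax": 0,"ay": 0,"az": 0,"claw": 1}]'

```text
clock: 6.45
tcp_pos: [0.4681, -0.1666, 0.1087]
tcp_rot: [179.8, 0.4, -84.7]
force: [-0.2, -0.7, 1.0]
grip_width: 0.0918
```

Run:
```python
from h import *
f=wrist('w6');print(get_state()['grip_width'])
```

```text
6.45 [ 0.46807325 -0.16662535  0.10866646] [179.78141307   0.37452484 -84.71818685] [-0.16670486 -0.68490073  0.95546495]
0.09207749712259064
```

View pics/w6.png

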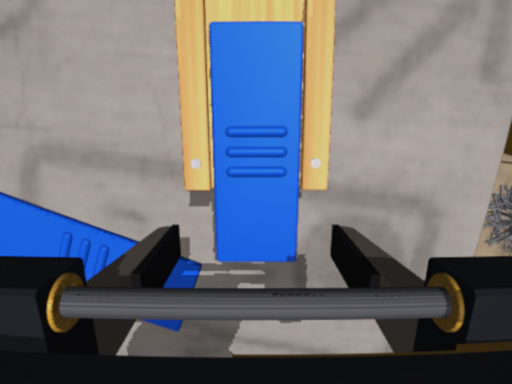

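The fingers straddle the lid symmetrically (tips at columns 180/332, lid 217–297). Descending.

apply_moves --increments '[{"dx": 0,"dy": 0,"dz": -0.02,"ax": 0,"ay": 0,"az": 0,"claw": 1},{"dx": 0,"dy": 0,"dz": -0.045,"ax": 0,"ay": 0,"az": 0,"claw": 1},{"dx": -0.0005,"dy": 0,"dz": -0.06,"ax": 0,"ay": 0,"az": 0,"claw": 1},{"dx": -0.0005,"dy": 0,"dz": -0.0645,"ax": 0,"ay": 0,"az": 0,"claw": 1},{"dx": -0.0005,"dy": 0,"dz": -0.0645,"ax": 0,"ay": 0,"az": 0,"claw": 1},{"dx": -0.0005,"dy": 0,"dz": -0.0645,"ax": 0,"ay": 0,"az": 0,"claw": 1}]'

```text
clock: 7.0
tcp_pos: [0.4694, -0.168, 0.0469]
tcp_rot: [-180.0, 0.2, -84.7]
force: [-0.2, -0.3, 0.1]
grip_width: 0.0919
```

apply_moves --increments '[{"dx": 0,"dy": 0,"dz": 0,"ax": 0,"ay": 0,"az": 0,"claw": 0.72},{"dx": 0,"dy": 0,"dz": 0,"ax": 0,"ay": 0,"az": 0,"claw": 0.66},{"dx": 0,"dy": 0,"dz": 0,"ax": 0,"ay": 0,"az": 0,"claw": 0.5},{"dx": 0,"dy": 0,"dz": 0,"ax": 0,"ay": 0,"az": 0,"claw": 0.3},{"dx": 0,"dy": 0,"dz": 0,"ax": 0,"ay": 0,"az": 0,"claw": 0},{"dx": 0,"dy": 0,"dz": 0,"ax": 0,"ay": 0,"az": 0,"claw": 0},{"dx": 0,"dy": 0,"dz": 0,"ax": 0,"ay": 0,"az": 0,"claw": 0}]' --newtons 45

```text
clock: 7.58
tcp_pos: [0.4696, -0.168, 0.0473]
tcp_rot: [-180.0, 0.2, -84.7]
force: [-1.0, 0.7, 2.9]
grip_width: 0.0611
```

apply_moves --increments '[{"dx": 0,"dy": 0,"dz": 0.003,"ax": 0,"ay": 0,"az": 0,"claw": 0},{"dx": 0,"dy": 0,"dz": 0.008,"ax": 0,"ay": 0,"az": 0,"claw": 0},{"dx": 0,"dy": 0,"dz": 0.016,"ax": 0,"ay": 0,"az": 0,"claw": 0},{"dx": 0,"dy": 0,"dz": 0.03,"ax": 0,"ay": 0,"az": 0,"claw": 0},{"dx": 0,"dy": 0,"dz": 0.045,"ax": 0,"ay": 0,"az": 0,"claw": 0},{"dx": 0,"dy": 0,"dz": 0.06,"ax": 0,"ay": 0,"az": 0,"claw": 0},{"dx": 0,"dy": 0,"dz": 0.075,"ax": 0,"ay": 0,"az": 0,"claw": 0},{"dx": 0,"dy": 0,"dz": 0.085,"ax": 0,"ay": 0,"az": 0,"claw": 0},{"dx": 0,"dy": 0,"dz": 0.085,"ax": 0,"ay": 0,"az": 0,"claw": 0}]'

```text
clock: 8.33
tcp_pos: [0.4711, -0.169, 0.135]
tcp_rot: [-179.8, 0.0, -84.7]
force: [0.6, 0.6, -1.4]
grip_width: 0.0612
```

Run:
```python
from h import *
f=wrist('w7');print(get_state()['grip_width'],get_state()['moment'])
g=grab_frame('scene');save('s7c.png',cv2.resize(g['img'][90:250,180:380],None,fx=3.7,fy=3.7))
```

```text
8.3333 [ 0.47108118 -0.16898527  0.13502106] [-1.79752603e+02  3.09961760e-03 -8.47285812e+01] [ 0.56483827  0.55041816 -1.3555957 ]
0.061257777132326705 [-0.04059655  0.09868497  0.01554411]
```

View pics/w7.png

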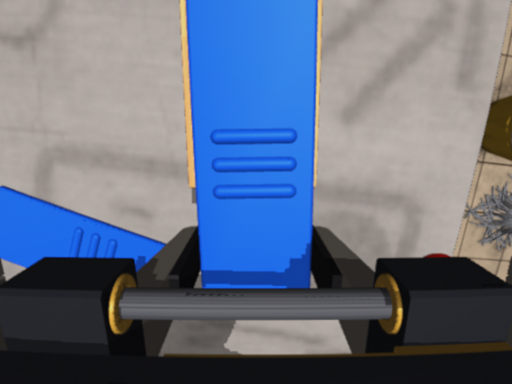

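View pics/s7c.png

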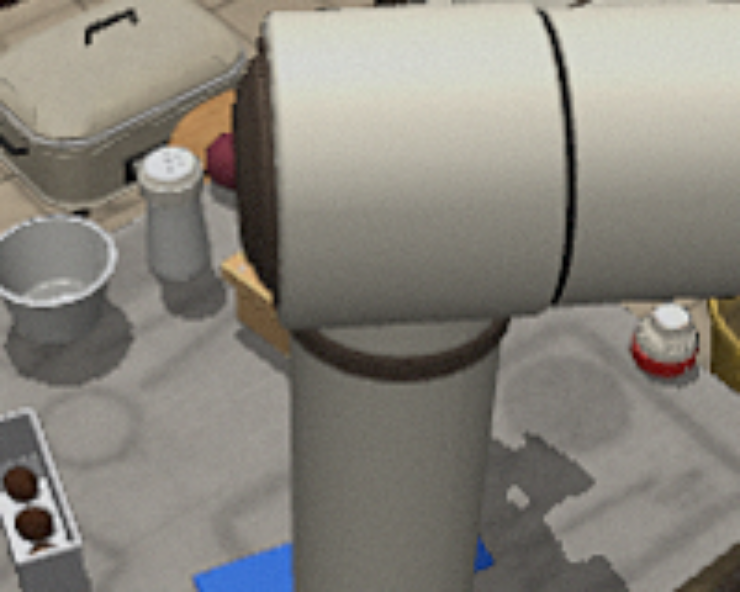

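The lid is held firmly and level at columns 190–318. I'll carry it to a point beside the pan and turn towards its axis, so the wrist camera can see the pan next to the lid.

apply_moves --increments '[{"dx": 0,"dy": 0.01,"dz": 0.02,"ax": 0,"ay": 0,"az": -1,"claw": 0},{"dx": 0,"dy": 0.035,"dz": 0.04,"ax": 0,"ay": 0,"az": -3,"claw": 0},{"dx": 0,"dy": 0.065,"dz": 0.055,"ax": 0,"ay": 0,"az": -6,"claw": 0},{"dx": 0.005,"dy": 0.095,"dz": 0.065,"ax": 0,"ay": 0,"az": -9,"claw": 0},{"dx": 0.01,"dy": 0.125,"dz": 0.065,"ax": 0,"ay": 0,"az": -12,"claw": 0},{"dx": 0.015,"dy": 0.155,"dz": 0.065,"ax": 0,"ay": 0,"az": -15,"claw": 0},{"dx": 0.02,"dy": 0.185,"dz": 0.065,"ax": 0,"ay": 0,"az": -18,"claw": 0},{"dx": 0.02,"dy": 0.21,"dz": 0.065,"ax": 0,"ay": 0,"az": -21,"claw": 0},{"dx": 0.02,"dy": 0.228,"dz": 0.065,"ax": 0,"ay": 0,"az": -22.8,"claw": 0},{"dx": 0.02,"dy": 0.234,"dz": 0.065,"ax": 0,"ay": 0,"az": -22.8,"claw": 0}]'

```text
clock: 9.27
tcp_pos: [0.4884, 0.0684, 0.1958]
tcp_rot: [179.9, 0.2, -107.4]
force: [-0.1, 0.5, -1.9]
grip_width: 0.061
```

apply_moves --increments '[{"dx": 0,"dy": 0,"dz": 0,"ax": 0,"ay": 0,"az": 0,"claw": 0},{"dx": 0,"dy": 0,"dz": 0,"ax": 0,"ay": 0,"az": 0,"claw": 0},{"dx": 0,"dy": 0,"dz": 0,"ax": 0,"ay": 0,"az": 0,"claw": 0}]'

```text
clock: 9.52
tcp_pos: [0.4882, 0.0675, 0.1952]
tcp_rot: [179.8, 0.1, -107.4]
force: [-0.3, 0.2, -0.9]
grip_width: 0.0615
```

Run:
```python
from h import *
f=wrist('w8');print(get_state()['joint_positions'])
```

```text
9.5167 [0.48817934 0.06748168 0.19517878] [ 1.79809291e+02  1.40269528e-01 -1.07434438e+02] [-0.29853658  0.24963671 -0.8988543 ]
[ -6.3462023   -2.30341122 105.60898516   0.18277498  76.82402672
 101.0807379 ]
```

View pics/w8.png

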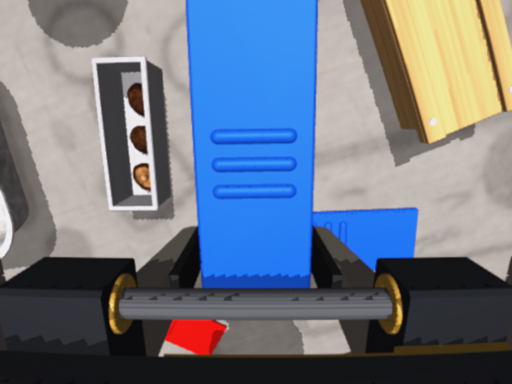

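The pan's rim is in full view to the left, at about (94,60),(146,58),(158,208),(109,209). I'll enlarge it.

Run:
```python
from h import *
f=np.load('w8.npy',allow_pickle=True).item()
c=cv2.resize(f['img'][45:220,80:180],None,fx=5,fy=3.4,interpolation=cv2.INTER_NEAREST);save('w8c.png',c)
```

```text
(no output)
```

View pics/w8c.png

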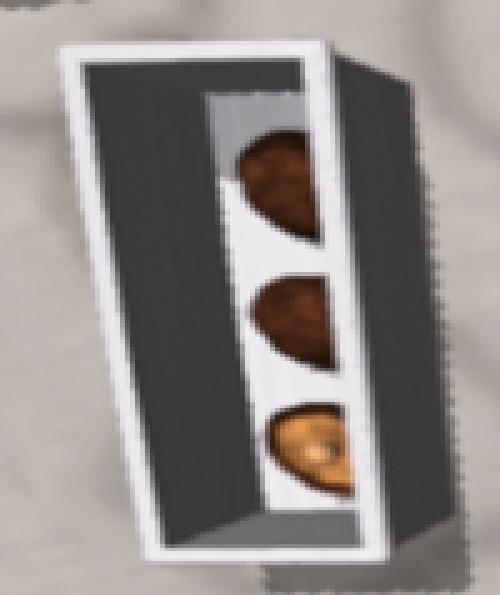

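```bash
cat > rel.py <<'E'
from h import *
def go(f,corn):
    T=np.array(f['tool_from_camera'])
    W=f['pose']@np.linalg.inv(T)
    P=plane(f,corn,.060)[:,:2]
    c=P.mean(0); far=(P[0]+P[1])/2; near=(P[3]+P[2])/2; d=far-near
    e1=P[0]-P[3];e2=P[1]-P[2]
    print('pan c',c,'yaw',[np.degrees(np.arctan2(e[1],e[0])) for e in(d,e1,e2)],'len',np.linalg.norm(e1),np.linalg.norm(e2),'w',np.linalg.norm(P[0]-P[1]),np.linalg.norm(P[2]-P[3]))
    # lid: edges on tool plane
    hsv=cv2.cvtColor(f['img'],cv2.COLOR_RGB2HSV); m=cv2.inRange(hsv,(100,120,50),(125,255,255)); m[:,:170]=0; m[:,330:]=0
    o=None; ztop=-(.066-.0473); L=[];R=[]
    for v in range(5,200,5):
        u=np.where(m[v])[0]; L.append((u[0]-.5,v)); R.append((u[-1]+.5,v))
    R=[r for r in R if r[0]<325]
    A=plane(f,L,ztop,T); B=plane(f,R,ztop,T)
    a=np.polyfit(A[:,1],A[:,0],1); b=np.polyfit(B[:,1],B[:,0],1)
    print('lid edges in tool: x at y=0/ -.05',a,b,'mid',(a+b)/2,'w at y 0,-.1',b[1]-a[1],(b[1]-a[1])-.1*(b[0]-a[0]))
    r=plane(f,[[254,135.5],[254,163.5],[254,191]],ztop-.0025,T); print('ribs tool',r[:,:2])
    k=(a+b)/2; yr=r[1,1]; lt=np.array([np.polyval(k,yr),yr,0])
    lc=(W@np.r_[lt[:2],-.0133,1])[:3]
    ax=W[:3,:3]@np.r_[-k[0],-1,0]; lyaw=np.degrees(np.arctan2(ax[1],ax[0]))
    print('lid centre tool',lt,'world',lc,'yaw',lyaw,'tilt z',W[:3,:3]@np.array([0,-1,0]))
    return c,lc
E
python3 - <<'E'
from rel import *
f=np.load('w8.npy',allow_pickle=True).item()
c,l=go(f,[[91.6,57.5],[145.2,56.4],[157.2,209.3],[108.8,210.2]])
print('move',c-l[:2])
t=np.load('top0.npy',allow_pickle=True).item()
k=np.array([[232,66],[372,105],[238,527],[100,483]])/9+[155,155]-.45
P=plane(t,k,.06)[:,:2];print('top pan',P.mean(0)); d=P[0]+P[1]-P[2]-P[3];print(np.degrees(np.arctan2(d[1],d[0])))
E
```

```text
pan c [0.58036816 0.17572484] yaw [np.float64(-17.184857581480287), np.float64(-17.213776999752984), np.float64(-17.155664716297352)] len 0.15284095788084073 0.15140931066607347 w 0.052704097327759186 0.0528634482060484
lid edges in tool: x at y=0/ -.05 [ 0.01317439 -0.02998416] [0.01618881 0.03050653] mid [0.0146816  0.00026118] w at y 0,-.1 0.06049068805512561 0.06018924567933995
ribs tool [[-0.00028055 -0.06180463]
 [-0.00028727 -0.04819389]
 [-0.00029467 -0.03426669]]
lid centre tool [-0.00044638 -0.04819389  0.        ] world [0.53432531 0.0534241  0.20831934] yaw -16.592835744746083 tilt z [ 0.95405757 -0.29960486 -0.00332848]
move [0.04604285 0.12230074]
top pan [0.58399302 0.17526697]
-16.556255204646195
```

Measured against the lid, the pan needs a shift of (0.046, 0.123) and a turn of -0.6°. I'll move over it, staying above the rim.

apply_moves --increments '[{"dx": 0.005,"dy": 0.013,"dz": -0.003,"ax": 0,"ay": 0,"az": -0.2,"claw": 0},{"dx": 0.013,"dy": 0.035,"dz": -0.012,"ax": 0,"ay": 0,"az": -0.4,"claw": 0},{"dx": 0.022,"dy": 0.059,"dz": -0.025,"ax": 0,"ay": 0,"az": -0.6,"claw": 0},{"dx": 0.031,"dy": 0.083,"dz": -0.04,"ax": 0,"ay": 0,"az": -0.6,"claw": 0},{"dx": 0.04,"dy": 0.107,"dz": -0.055,"ax": 0,"ay": 0,"az": -0.6,"claw": 0},{"dx": 0.045,"dy": 0.119,"dz": -0.07,"ax": 0,"ay": 0,"az": -0.6,"claw": 0},{"dx": 0.0462,"dy": 0.1228,"dz": -0.085,"ax": 0,"ay": 0,"az": -0.6,"claw": 0},{"dx": 0.0462,"dy": 0.1228,"dz": -0.095,"ax": 0,"ay": 0,"az": -0.6,"claw": 0},{"dx": 0.0462,"dy": 0.1228,"dz": -0.1,"ax": 0,"ay": 0,"az": -0.6,"claw": 0},{"dx": 0.0462,"dy": 0.1228,"dz": -0.1,"ax": 0,"ay": 0,"az": -0.6,"claw": 0}]'

```text
clock: 10.4
tcp_pos: [0.5337, 0.189, 0.0941]
tcp_rot: [179.7, 0.1, -108.1]
force: [-0.3, -0.6, -1.2]
grip_width: 0.0609
```

apply_moves --increments '[{"dx": 0,"dy": 0,"dz": 0,"ax": 0,"ay": 0,"az": 0,"claw": 0},{"dx": 0,"dy": 0,"dz": 0,"ax": 0,"ay": 0,"az": 0,"claw": 0}]'

```text
clock: 10.57
tcp_pos: [0.5343, 0.1882, 0.095]
tcp_rot: [179.8, 0.1, -108.2]
force: [-0.5, 0.1, -1.7]
grip_width: 0.0613
```

Run:
```python
from h import *
f=wrist('w9')
T=np.array(f['tool_from_camera']);W=f['pose']@np.linalg.inv(T)
print('lid c',W@[-.00045,-.0482,-.0133,1])
g=grab_frame('scene');save('s9c.png',cv2.resize(g['img'][170:290,130:290],None,fx=4.6,fy=4.6))
```

```text
10.5667 [0.53433393 0.18823195 0.09502622] [ 1.79776688e+02  9.58508647e-02 -1.08194025e+02] [-0.52927044  0.09733575 -1.66520469]
lid c [0.58030671 0.17357277 0.10813899 1.        ]
```

View pics/w9.png

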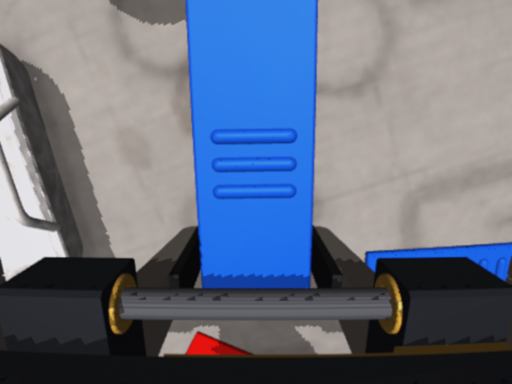

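View pics/s9c.png

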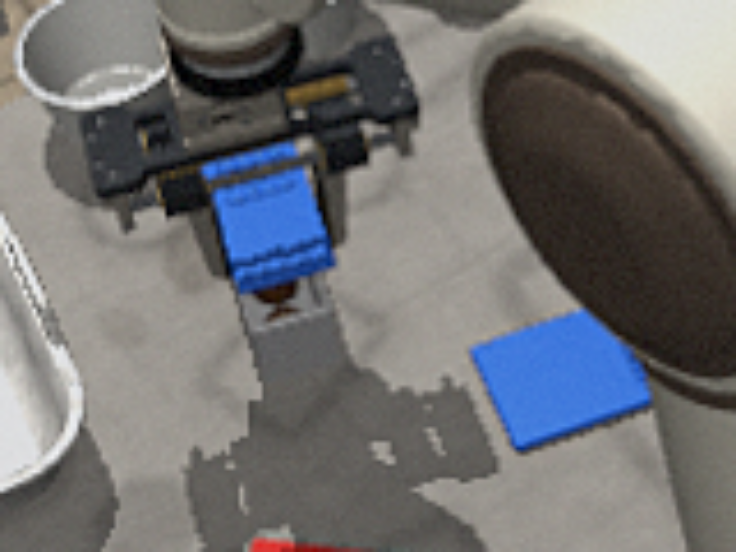

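The lid is over the pan and about 2 mm short in y. I'll lower most of the way with that correction.

apply_moves --increments '[{"dx": 0,"dy": 0.001,"dz": -0.008,"ax": 0,"ay": 0,"az": 0.15,"claw": 0},{"dx": 0,"dy": 0.0021,"dz": -0.018,"ax": 0,"ay": 0,"az": 0.15,"claw": 0},{"dx": 0,"dy": 0.0021,"dz": -0.028,"ax": 0,"ay": 0,"az": 0.15,"claw": 0},{"dx": 0,"dy": 0.0021,"dz": -0.036,"ax": 0,"ay": 0,"az": 0.15,"claw": 0},{"dx": 0,"dy": 0.0021,"dz": -0.04,"ax": 0,"ay": 0,"az": 0.15,"claw": 0},{"dx": 0,"dy": 0.0021,"dz": -0.04,"ax": 0,"ay": 0,"az": 0.15,"claw": 0},{"dx": 0,"dy": 0.0021,"dz": -0.04,"ax": 0,"ay": 0,"az": 0.15,"claw": 0}]'

```text
clock: 11.25
tcp_pos: [0.5342, 0.1907, 0.0547]
tcp_rot: [179.8, 0.1, -108.0]
force: [0.1, -0.2, -1.1]
grip_width: 0.0608
```

Run:
```python
from h import *
f=wrist('w10')
T=np.array(f['tool_from_camera']);W=f['pose']@np.linalg.inv(T)
print('lid c',W@[-.00045,-.0482,-.0133,1])
g=grab_frame('top');save('t10c.png',cv2.resize(g['img'][120:260,110:270],None,fx=4.2,fy=4.2))
```

```text
11.25 [0.53416699 0.19069618 0.05468951] [ 1.79754550e+02  9.36153085e-02 -1.08019114e+02] [ 0.06692915 -0.21559488 -1.10645868]
lid c [0.58018928 0.17617637 0.06778362 1.        ]
```

View pics/w10.png

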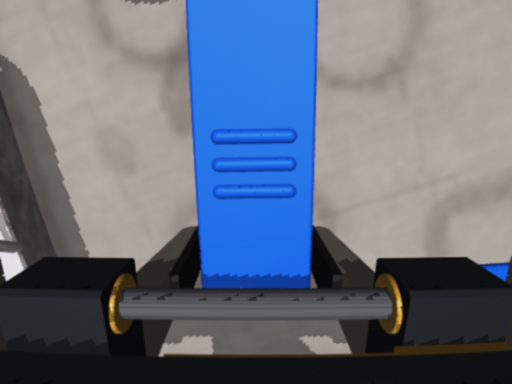

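The centre now agrees to 0.5 mm. Lowering until contact.

apply_moves --increments '[{"dx": 0.0002,"dy": -0.0004,"dz": -0.002,"ax": 0,"ay": 0,"az": 0,"claw": 0},{"dx": 0.0002,"dy": -0.0004,"dz": -0.004,"ax": 0,"ay": 0,"az": 0,"claw": 0},{"dx": 0.0002,"dy": -0.0004,"dz": -0.0055,"ax": 0,"ay": 0,"az": 0,"claw": 0},{"dx": 0.0002,"dy": -0.0004,"dz": -0.0065,"ax": 0,"ay": 0,"az": 0,"claw": 0},{"dx": 0.0002,"dy": -0.0004,"dz": -0.0065,"ax": 0,"ay": 0,"az": 0,"claw": 0},{"dx": 0.0002,"dy": -0.0004,"dz": -0.0065,"ax": 0,"ay": 0,"az": 0,"claw": 0}]'

```text
clock: 11.85
tcp_pos: [0.535, 0.1904, 0.049]
tcp_rot: [179.8, 0.1, -108.0]
force: [0.6, 0.8, -0.0]
grip_width: 0.0611
```

apply_moves --increments '[{"dx": -0.0004,"dy": 0,"dz": -0.0005,"ax": 0,"ay": 0,"az": 0,"claw": 0},{"dx": -0.0004,"dy": 0,"dz": -0.001,"ax": 0,"ay": 0,"az": 0,"claw": 0},{"dx": -0.0004,"dy": 0,"dz": -0.0015,"ax": 0,"ay": 0,"az": 0,"claw": 0},{"dx": -0.0004,"dy": 0,"dz": -0.0015,"ax": 0,"ay": 0,"az": 0,"claw": 0}]'

```text
clock: 12.18
tcp_pos: [0.5347, 0.1904, 0.0475]
tcp_rot: [179.8, 0.1, -108.0]
force: [-0.3, 0.1, -0.3]
grip_width: 0.0609
```

apply_moves --increments '[{"dx": 0,"dy": 0,"dz": -0.0005,"ax": 0,"ay": 0,"az": 0,"claw": 0},{"dx": 0,"dy": 0,"dz": -0.001,"ax": 0,"ay": 0,"az": 0,"claw": 0},{"dx": 0,"dy": 0,"dz": -0.001,"ax": 0,"ay": 0,"az": 0,"claw": 0}]'

```text
clock: 12.43
tcp_pos: [0.5348, 0.1904, 0.0473]
tcp_rot: [179.8, 0.1, -108.0]
force: [-3.5, -0.7, 4.7]
grip_width: 0.061
```

Run:
```python
from h import *
f=wrist('w11');print(get_state()['moment'])
T=np.array(f['tool_from_camera']);W=f['pose']@np.linalg.inv(T)
print('lid c',W@[-.00045,-.0482,-.0133,1])
```

```text
12.4333 [0.53477419 0.19043344 0.04733335] [ 1.79842111e+02  1.34252416e-01 -1.08018092e+02] [-3.48437567 -0.71448096  4.68578097]
[ 0.07066719  0.47792481 -0.0160999 ]
lid c [0.58077474 0.17591166 0.06050149 1.        ]
```

Contact: 4.7 N at the expected height, with the lid centre within 0.5 mm of the pan's. I'll release gently.

apply_moves --increments '[{"dx": 0,"dy": 0,"dz": 0,"ax": 0,"ay": 0,"az": 0,"claw": 0.64},{"dx": 0,"dy": 0,"dz": 0,"ax": 0,"ay": 0,"az": 0,"claw": 0.67},{"dx": 0,"dy": 0,"dz": 0,"ax": 0,"ay": 0,"az": 0,"claw": 0.7},{"dx": 0,"dy": 0,"dz": 0,"ax": 0,"ay": 0,"az": 0,"claw": 0.75},{"dx": 0,"dy": 0,"dz": 0,"ax": 0,"ay": 0,"az": 0,"claw": 0.85},{"dx": 0,"dy": 0,"dz": 0,"ax": 0,"ay": 0,"az": 0,"claw": 0.95},{"dx": 0,"dy": 0,"dz": 0,"ax": 0,"ay": 0,"az": 0,"claw": 1},{"dx": 0,"dy": 0,"dz": 0,"ax": 0,"ay": 0,"az": 0,"claw": 1}]'

```text
clock: 13.15
tcp_pos: [0.5348, 0.1904, 0.0473]
tcp_rot: [179.8, 0.1, -108.0]
force: [0.2, 0.0, 0.0]
grip_width: 0.0914
```

Run:
```python
from h import *
f=wrist('w12')
```

```text
13.15 [0.53481484 0.19043346 0.04730475] [ 1.79847430e+02  1.37097338e-01 -1.08015448e+02] [0.15510063 0.01810912 0.02910503]
```

View pics/w12.png

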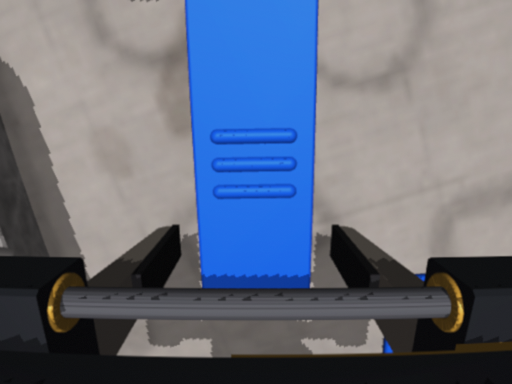

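The lid is released, hasn't moved, and is clear of both fingers. I'll rise straight up, back off and check.

apply_moves --increments '[{"dx": 0,"dy": 0,"dz": 0.008,"ax": 0,"ay": 0,"az": 0,"claw": 1},{"dx": 0,"dy": 0,"dz": 0.025,"ax": 0,"ay": 0,"az": 0,"claw": 1},{"dx": 0,"dy": 0,"dz": 0.05,"ax": 0,"ay": 0,"az": 0,"claw": 1},{"dx": 0,"dy": 0,"dz": 0.075,"ax": 0,"ay": 0,"az": 0,"claw": 1},{"dx": -0.02,"dy": 0.005,"dz": 0.1,"ax": 0,"ay": 0,"az": 0,"claw": 1},{"dx": -0.045,"dy": 0.012,"dz": 0.13,"ax": 0,"ay": 0,"az": 0,"claw": 1},{"dx": -0.065,"dy": 0.018,"dz": 0.15,"ax": 0,"ay": 0,"az": 0,"claw": 1},{"dx": -0.075,"dy": 0.022,"dz": 0.16,"ax": 0,"ay": 0,"az": 0,"claw": 1},{"dx": -0.075,"dy": 0.022,"dz": 0.16,"ax": 0,"ay": 0,"az": 0,"claw": 1},{"dx": -0.075,"dy": 0.022,"dz": 0.16,"ax": 0,"ay": 0,"az": 0,"claw": 1}]'

```text
clock: 14.03
tcp_pos: [0.4602, 0.2126, 0.2082]
tcp_rot: [180.0, 0.2, -108.0]
force: [0.4, -0.3, -0.2]
grip_width: 0.0921
```

Run:
```python
from h import *
f=wrist('w13')
hsv=cv2.cvtColor(f['img'],cv2.COLOR_RGB2HSV); m=cv2.inRange(hsv,(100,120,50),(125,255,255))
cs,_=cv2.findContours(m,cv2.RETR_EXTERNAL,cv2.CHAIN_APPROX_NONE)
for k in cs:
    if cv2.contourArea(k)<1500: continue
    P=plane(f,k.reshape(-1,2),.066)[:,:2]*1000; print(k.reshape(-1,2).mean(0),cv2.minAreaRect(P.astype(np.float32)))
t=grab_frame('top');save('t13.png',t['img'][:,:]);
g=grab_frame('scene');save('s13c.png',cv2.resize(g['img'][110:290,90:310],None,fx=3.3,fy=3.3))
```

```text
14.0333 [0.46022088 0.21256273 0.2081827 ] [ 179.96544183    0.18729297 -107.97496571] [ 0.38330523 -0.32319211 -0.17749135]
[424.41214751 185.3340564 ] ((407.0280456542969, 34.090415954589844), (194.0688018798828, 70.53226470947266), 74.88813018798828)
[253.04028436  74.06161137] ((567.430908203125, 180.0788116455078), (61.20378875732422, 142.65574645996094), 72.89429473876953)
```

View pics/w13.png

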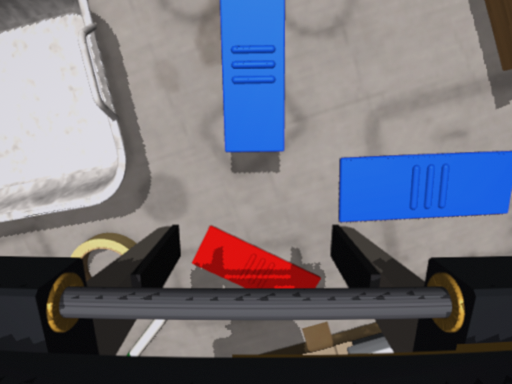

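View pics/s13c.png

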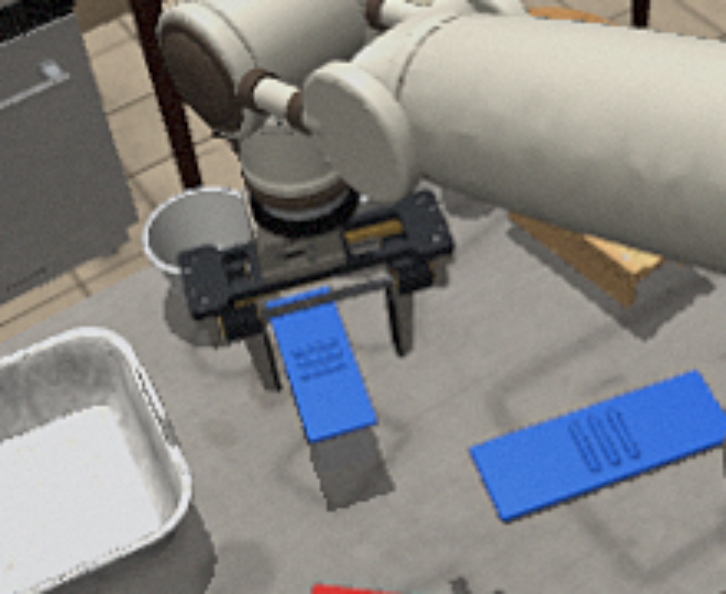

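View pics/t13.png

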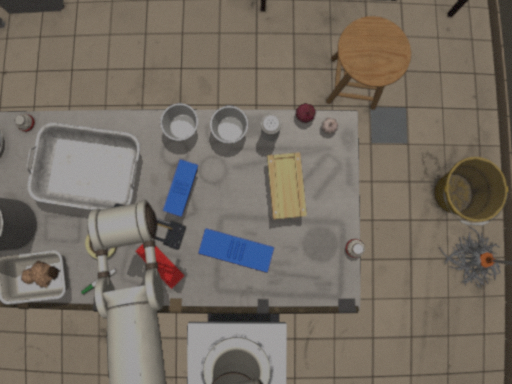

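The lid lies flat on the pan and everything else is where it was. As a cross-check, I'll compare the top-camera lid centre with the initial pan centre.

Run:
```python
from h import *
t=grab_frame('top'); hsv=cv2.cvtColor(t['img'],cv2.COLOR_RGB2HSV); m=cv2.inRange(hsv,(100,120,60),(125,255,255)); m[:,205:]=0;m[:150]=0;m[222:]=0
k=max(cv2.findContours(m,cv2.RETR_EXTERNAL,cv2.CHAIN_APPROX_NONE)[0],key=cv2.contourArea)
P=plane(t,k.reshape(-1,2),.066)[:,:2]*1000; print(cv2.minAreaRect(P.astype(np.float32)))
# wrist: lid near edge & pan foot shadow side
f=np.load('w13.npy',allow_pickle=True).item()
save('w13c.png',cv2.resize(f['img'][100:185,200:310],None,fx=6,fy=6))
s=cv2.resize(t['img'][150:225,150:220],None,fx=7,fy=7,interpolation=cv2.INTER_CUBIC);save('t14.png',s)
```

```text
((582.7313842773438, 175.15220642089844), (60.97121810913086, 167.16180419921875), 73.04689025878906)
```

View pics/w13c.png

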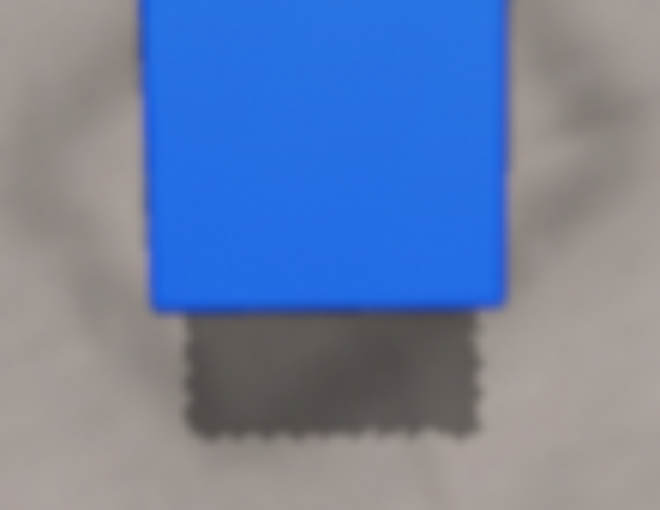

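View pics/t14.png

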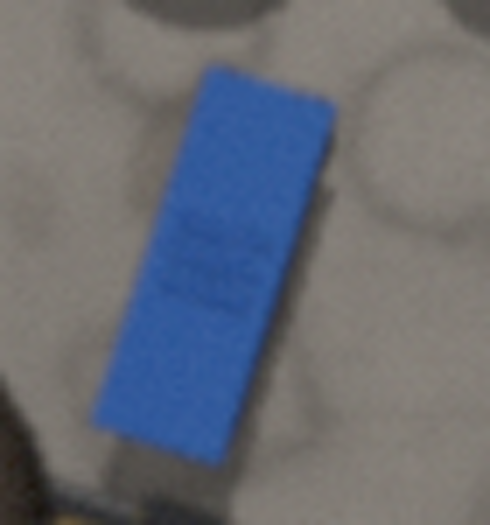

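The top camera puts the lid at (0.5827, 0.1752), yaw -17.0°. The pan was at (0.584, 0.175) in the same camera, so they agree within about 1.3 mm. Handing in.

```bash
python3 -c "
from plant import *
print(finish_job())"
```

```text
the job is handed in; nothing more can be done
None
```

The smaller blue lid is on the narrow pan, and the job was handed in after about 14 s of robot time. I slid the lid with shut fingertips until about 56 mm (a third) stuck out. I then gripped it by its long sides at 45 N, carried it to the pan, and lowered it onto the rim (4.7 N at the final contact) before opening the gripper.

- **Centring:** before release, the wrist camera put the lid centre within 0.5 mm of the pan centre. After release, the top camera put the lid at (0.583, 0.175) and yaw -17.0°, against its earlier pan reading of (0.584, 0.175), about 1.3 mm off.
- **Squareness:** the wrist camera had the pan at yaw -17.2°, in line with the lid. My rougher reading of the pan corners in the top image gave -16.6°.
- **Disagreement:** the wrist and top cameras differed by 3–4 mm in absolute x. I therefore compared the lid and pan within one camera each time.
- **Surroundings:** by eye in the final pictures, the tubs, shaker, timer and both look-alike lids had not moved, and the gripper was clear of everything. After placing, the lid hid the pan's rim, so I could not re-measure the pan directly.

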